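Set the foil gauge's sprung stop at mid position and slide the gold roll against it

ROBOT

A 6-joint arm with a two-finger parallel gripper is mounted at the origin on the work surface. World frame = base frame: x ahead of the robot, y to its left, z up, the work surface at z = 0. Lengths are in m, angles in degrees, forces in N, time in s.
With the tool pointing down it reaches from about 0.275 to 0.75 m from the base axis. Payload 10.2 kg.
Tool frame: the origin (TCP) lies on the centre line of the jaws, within the pads' length; the fingertips stand 22 mm ahead of it and the grasp point (between the pads) lies 3 mm ahead of it; z points along the fingers, x is the direction in which the jaws open and shut, and the axes are right-handed (so a half turn about z gives the same grasp; the last joint's range is limited). The gripper opens to 85 mm and grips with 20 to 120 N. Pads are 22 mm wide; open, the fingers measure 114 mm over their backs; the gripper's body (76 mm by 85 mm) begins 54 mm behind the grasp point. The pads swing forward as they close: fully open they stand 13 mm farther back than shut.
Start: joints at [-84.935, 17.928, 85.812, -0, 76.261, -12.8], TCP at [0.161, -0.5, 0.253] pointing down, gripper open.
Joint ranges: [-168.41, 168.41], [-55.51, 124.54], [10.69, 146.95], [-70.63, 250.63], [1, 178], [-165.06, 165.06]. Speed limits (degrees/s): [136.94, 136.94, 172.46, 180, 180, 180].

INTERFACE

Orientations are given as [roll, pitch, yaw] about the fixed x, y, z axes, in that order (R = Rz(yaw) Ry(pitch) Rx(roll)).
In Python, from workcell import bot gives the robot as it stands. The module is installed in compiled form; this text tells all that it offers.
- The arm moves only by the tool play_rows, never from a script. Its argument "motion" is a list of rows, each an object of numbers: "dx", "dy", "dz": the shift along the world's x, y, z in units of 40 mm (1.0 is 40 mm); "wx", "wy", "wz": the turn, a rotation vector about the world's x, y, z in units of 8 degrees (1.0 is 8 degrees); "fingers": the closure in counts, from 0 (fully open) to 255 (shut). A call has 1 to 10 rows; each row is the pose to reach, as a shift and turn from the pose commanded when the call began; what a row does not reach only later rows make up. A row lasts 1/10 s, in which the tool goes at most 50 mm and 8.59 degrees, less where a joint would pass 70% of its speed; a pose out of reach is approached as far as the arm can. A call with a gripper value outside its range is refused whole. The fingers move at their own pace and stop on an object; the grip force is fixed at half the most. Time passes only in rows, so rows that repeat a pose let the fingers close. It gives the time, the measured TCP pose, the force and the opening at its end, in the units of the state.
- bot.observe(): the state, without advancing time (a new reading comes with each control period).
- bot.grab_frame(name): name is "scene" or "top" or "wrist"; returns a dict with "color" (400x640x3 uint8, red, green, blue), "depth" (400x640 float32, m along the optical axis (not along the pixel's ray), 0 where there is no reading), "fx", "fy", "cx", "cy" (pixels), "eye" and "rotation" of the camera in the world. Camera axes: x right, y down, z forward; pixel columns grow to the right and rows downward; lengths in m; the calibration is good to about 2 mm. A picture is of the moment at which its call begins.
- bot.finish_job(): hands the job in, once; it reports no verdict.
The state is a dict: "time": time; "joints": joint angles; "joint_velocities": joint speeds; "joint_efforts": joint torques, N m; "tcp_pos": TCP position; "tool_rot": TCP orientation; "contact_force": force on the tool from outside, world axes, zero at the start; "ft_torque": the same for the moment, N m; "finger_gap": finger opening in m.
Only numpy, scipy, OpenCV 4.12 (cv2) and the standard library are available. Lean on these libraries where they do the work, as an engineer would, in place of code of your own. Each camera call takes 0.05 s, during which the arm holds its last target.

TASK

On the roll gauge, push the red sprung stop all the way along towards the gold foil roll and let it go, so that it springs back and latches on the stop pin at mid position. Then push the gold roll along its bed, without lifting it, until its end rests against the latched red stop. Push with the fingertips only: pick nothing up and leave the other things on the table where they are.

Things in the scene. Friction and masses are not known exactly. Their poses are not given: they have to be found in the camera images.
- gauge: Roll gauge, fixed to the table: aluminium base 120 mm (its x) by 425 mm (y), 12 mm thick, origin centred under it (y from -215 to +210 mm), z up. The red stop is pushed along its +y. Two steel rails, 60 mm apart inside, tops 26 mm above the table, run from y = -90 to +210 mm along the centre line as the roll's bed, open at the +y end.
- barrel (a point): Top of the dark spring barrel, 34 mm above the table, at its mid length. It lies on the centre line at the gauge's -y end, behind the red stop, from gauge y = -210 to -130 mm, 18 mm thick, in two blue brackets 30 mm wide.
- pin_top (a point): Top of the black knob, 16 mm wide, of the stop pin, 99 mm above the table with the pin down. The pin's blue tower stands beside the bed at gauge y = -37 to -3 mm, x = +42 to +70 mm, 76 mm high. Closed fingers pass beside it on the centre line; open ones may hit it.
- pin (a joint): Lift of the stop pin in m: 0 when down (start, and when latched), up to 0.012 while the stop's yellow ramp passes under it. A light spring pushes it down. Not to be handled.
- carriage (a joint): Travel of the red sprung stop along the gauge's +y, m: 0 at the start, 0.040 latched, 0.070 at its end stop. A spring drives it back (5 N at 0, 10 N at 0.070); pushing takes 5 to 14 N. Its yellow side ramp lifts the pin, which drops behind it at about 0.040. Released from beyond 0.060 it returns and is held at 0.040; released too early it returns to 0. When latched it is rigid towards 0.
- push_face (a point): Point on the red upright plate of the stop: on the face that is pushed (looks along the gauge's -y), mid width, 62 mm above the table. The plate is 50 mm wide, 12 mm thick, from 14 to 80 mm above the table, and moves with the stop. Best pushed with upright closed fingertips reaching 20 to 30 mm below its top edge; deeper, a gripper's body may meet its edge and the barrel is near.
- stop_face (a point): Point on the other face of the same red plate (looks along the gauge's +y), on the centre line at the height of the roll's axis, 39.5 mm above the table. Its axes are parallel to the gauge's.
- gold_roll: Loose gold foil roll lying in the bed, axis along the gauge's y, 55 mm diameter, 100 mm long, about 0.35 kg, origin at its centre, 39.5 mm above the table; top 67 mm above the table. It does not touch the red stop even at the stop's far end. It slides along the bed with 1 to 6 N.
- roll_near (a point): Centre of the gold roll's end that faces the red stop.
- roll_far (a point): Centre of the gold roll's other end (looks along the gauge's +y), the end to push on.
- silver_roll: Bystander: short silver foil roll standing on end, 52 mm diameter, 70 mm tall, robot side of the gauge; origin at the centre of its underside.
- blue_roll: Bystander: blue foil roll standing on end, 56 mm diameter, 80 mm tall, far side of the gauge; origin at the centre of its underside.
- red_roll: Bystander: red foil roll standing on end, 48 mm diameter, 60 mm tall, far side of the gauge; origin at the centre of its underside.
- core_tube: Bystander: empty cardboard core standing on end, 44 mm diameter, 60 mm tall, robot side of the gauge; origin at the centre of its underside.
- ruler: Bystander: steel ruler lying flat, 300 x 30 x 4 mm, at the right of the table; origin at the centre of its underside.
- knife: Bystander: yellow closed utility knife lying flat, 130 x 22 x 18 mm; origin at the centre of its underside.
- green_roll: Bystander: green foil roll standing on end, 54 mm diameter, 75 mm tall; origin at the centre of its underside.
Things that resemble listed ones, but are neither listed nor needed, are in the scene too. What is meant by the gold_roll is not black or pink, and is the smaller of those in its own colour.

How it is judged (in metres and radians):
On the way, in this order (a step that is already met when the one before it is completed fails the run):
1. the red stop is pushed to near its far end (travel over 60 mm) (value of joint carriage above 0.06 m), for 0.05 s.
2. released: the stop is back and latched at mid position, untouched by the fingers (value of joint carriage between 0.036 and 0.044 m and contact force between the fingers and carriage below 0.1 N), for 0.2 s.
3. the gold roll, pushed along its bed, meets the latched stop (value of joint carriage between 0.036 and 0.044 m and x of gold_roll in the frame of gauge between -0.008 and 0.008 m and z of gold_roll in the frame of gauge between 0.035 and 0.045 m and y of roll_near in the frame of stop_face below 0.004 m), for 0.1 s.
At the end, for the whole second after the job is handed in: The red stop rests latched at mid position (travel 40 mm, within 4 mm) and the gold roll lies still in its bed between the rails with its end against the red stop (gap under 4 mm) (all of step 3 and linear speed of gold_roll below 0.01 m/s and velocity of joint carriage between -0.01 and 0.01 m/s); the robot touches nothing.
It fails at once if the gold roll is lifted out of its bed (more than 10 mm) (z of gold_roll in the frame of gauge above 0.0495 m).
It fails at once if the gold roll touches the red stop before the stop is latched (contact force between gold_roll and carriage above 0.2 N and value of joint carriage below 0.03 m).
It fails at once if another thing on the table is moved more than 20 mm (distance of any of silver_roll, blue_roll, red_roll, core_tube, ruler, knife, green_roll from where it was at the start of the episode above 0.02 m).
It also fails if it takes over 48 s, if anything falls off the work surface, if the arm or the gripper's body presses on something with over 40 N, if the wrist force passes 120 N, or if a joint passes its speed limit or range.

## Working session

There is one attempt and no reset: what is moved stays moved. The work goes in short steps, Python scripts to look and compute and a tool call to move; the robot and the scene stay as the last step left them, time stands still between calls to the robot, and variables do not carry over. Pictures are saved under pics/ and viewed, and the job is handed in when it is done.

Besides the shell and the picture viewer there is one more tool, called after "Call:" as name([rows], argument=value, ...), one row to a line, values as JSON. play_rows: Moves the arm, as the interface text tells. Its arguments: {"type":"object","properties":{"motion":{"type":"array","items":{"type":"object","properties":{"dx":{"type":"number"},"dy":{"type":"number"},"dz":{"type":"number"},"wx":{"type":"number"},"wy":{"type":"number"},"wz":{"type":"number"},"fingers":{"type":"number"}}}}},"required":["motion"]}

```bash
mkdir -p pics
python3 - <<'E'
from workcell import bot
import cv2,numpy as np
print(bot.observe())
for n in ["scene","top"]:
    f=bot.grab_frame(n); cv2.imwrite(f"pics/{n}0.png",f["color"][:,:,::-1]); np.savez(f"pics/{n}0.npz",**f)
    print(n,f["fx"],f["fy"],f["cx"],f["cy"],f["eye"],f["rotation"])
E
```

```text
{'time': 0.0, 'joints': array([-8.49348882e+01,  1.79607599e+01,  8.58531407e+01,  1.15564367e-03,
        7.62591130e+01, -1.28004352e+01]), 'joint_velocities': array([ 0.08074255,  0.06011275,  0.03306888,  0.02225792, -0.0700449 ,
        0.09684981]), 'joint_efforts': array([-4.18257187e-04, -4.12264717e+01, -2.59740078e+01, -2.30526812e-04,
        4.17781252e-03,  1.03210080e-06]), 'tcp_pos': array([ 0.16103037, -0.49946862,  0.252729  ]), 'tool_rot': array([-1.79982729e+02,  7.09504452e-02, -7.21347175e+01]), 'contact_force': array([-0.27712794, -0.09384828, -0.29213921]), 'ft_torque': array([ 0.0215391 , -0.01139343,  0.00396328]), 'finger_gap': 0.08505023380371719}
scene 372.7059043261185 372.7059043261185 321.3955190503279 196.08166803463251 [ 1.03935564 -0.23136565  1.06381338] [-149.265039      0.42118132   62.70833071]
top 473.44110597765064 473.44110597765064 323.7471757025308 208.24105341031202 [0.42004068 0.02916897 1.52905806] [-176.00481674   -0.54753205  -88.78138465]
```

View pics/scene0.png

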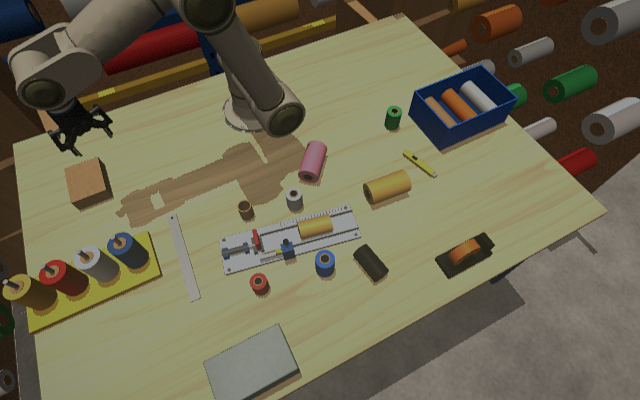

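View pics/top0.png

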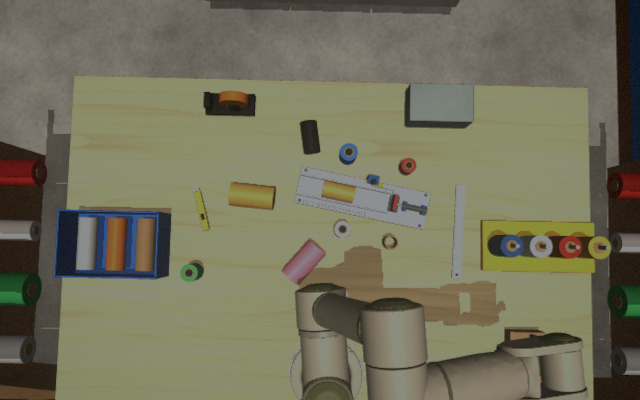

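The top view shows the gauge at about (362,197), with the red stop at (395,203), the barrel at (412,208) and the gold roll at (338,191). Gauge +y points left, which is world +y. Next I'll zoom in and measure.

```bash
cat > h.py <<'E'
import numpy as np,cv2
from scipy.spatial.transform import Rotation as R
def load(n): return dict(np.load(f"pics/{n}.npz"))
def rot(f):return R.from_euler('xyz',f["rotation"],degrees=True).as_matrix()
def cast(f,uv,z):
    uv=np.atleast_2d(uv).astype(float)
    d=np.c_[(uv[:,0]-f["cx"])/f["fx"],(uv[:,1]-f["cy"])/f["fy"],np.ones(len(uv))]@rot(f).T
    return f["eye"]+d*((z-f["eye"][2])/d[:,2])[:,None]
def proj(f,P):
    c=(np.atleast_2d(P)-f["eye"])@rot(f); return np.c_[f["fx"]*c[:,0]/c[:,2]+f["cx"],f["fy"]*c[:,1]/c[:,2]+f["cy"]]
def cloud(f):
    v,u=np.mgrid[0:400,0:640]; d=f["depth"]
    c=np.stack([(u-f["cx"])/f["fx"]*d,(v-f["cy"])/f["fy"]*d,d],-1)
    return c@rot(f).T+f["eye"]
E
python3 - <<'E'
from h import *
for n,(a,b,c,d) in {"top0":(280,155,440,240),"scene0":(210,190,370,310)}.items():
    f=load(n);im=f["color"][b:d,a:c,::-1]
    cv2.imwrite(f"pics/{n}z.png",cv2.resize(im,None,fx=5,fy=5,interpolation=cv2.INTER_CUBIC))
E
```

```text
(no output)
```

View pics/top0z.png

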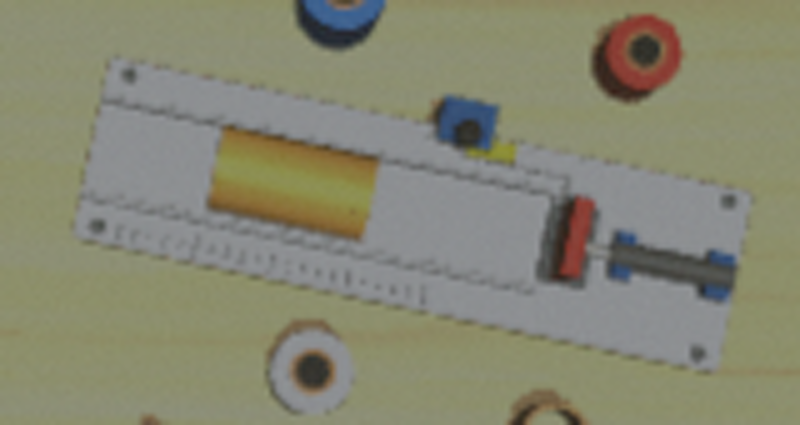

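View pics/scene0z.png

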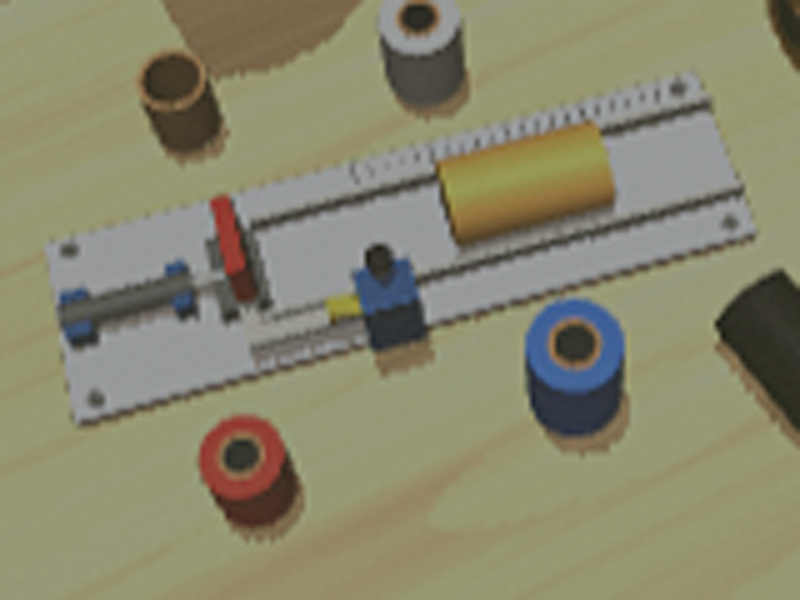

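Run:
```python
from h import *
T=load("top0");S=load("scene0")
# order: (+y,+x),( +y,-x),(-y,-x),(-y,+x); gauge +x = away from robot
t=np.array([[108,59],[75,238],[717,372],[750,190]])/5-.4+[280,155]
s=np.array([[755,237],[695,74],[50,243],[80,421]])/5-.4+[210,190]
G=np.array([[.06,.21],[-.06,.21],[-.06,-.215],[.06,-.215]])
def fit(P):
    a=P[:,:2];ga=G-G.mean(0);aa=a-a.mean(0)
    th=np.arctan2((ga[:,0]*aa[:,1]-ga[:,1]*aa[:,0]).sum(),(ga*aa).sum())
    M=np.array([[np.cos(th),-np.sin(th)],[np.sin(th),np.cos(th)]])
    o=a.mean(0)-M@G.mean(0); return th,o,M,(a-(G@M.T+o))*1e3
for f,p in((T,t),(S,s)):
    th,o,M,r=fit(cast(f,p,.012)); print(np.degrees(th),o,r.round(1).tolist())
# roll from depth cloud + colour
for nm,f in(("T",T),("S",S)):
    th,o,M,_=fit(cast(f,t if nm=="T" else s,.012))
    C=cloud(f);hsv=cv2.cvtColor(f["color"],cv2.COLOR_RGB2HSV)
    g=(C[...,:2]-o)@M
    inb=(abs(g[...,0])<.06)&(g[...,1]>-.215)&(g[...,1]<.21)
    gold=inb&(hsv[...,0]>10)&(hsv[...,0]<28)&(hsv[...,1]>120)&(C[...,2]>.03)
    red=inb&((hsv[...,0]<8)|(hsv[...,0]>172))&(hsv[...,1]>120)&(C[...,2]>.02)
    for k,m in(("gold",gold),("red",red)):
        print(nm,k,m.sum(),np.percentile(g[m],[1,50,99],axis=0).round(4).tolist(),np.percentile(C[m][:,2],[1,99]))
    # heights along line
    for a in np.arange(-.21,.21,.01):
        m=inb&(abs(g[...,1]-a)<.006)&(abs(g[...,0])<.01)
        print(f"{a:.2f}:{np.median(C[m][:,2])*1e3:.0f}",end=" ")
    print()
```

```text
-10.36804437390895 [ 0.56412858 -0.10323566] [[-0.8, 0.1], [0.8, -3.2], [0.1, 1.0], [-0.1, 2.0]]
-11.040882408228587 [ 0.56784104 -0.1025148 ] [[-0.8, -3.7], [-0.6, -2.8], [1.4, 3.0], [-0.0, 3.6]]
T gold 332 [[-0.0245, 0.0306], [-0.009, 0.0769], [0.0262, 0.1241]] [0.04593357 0.07012086]
T red 59 [[-0.0229, -0.1057], [-0.0011, -0.0992], [0.0215, -0.0936]] [0.07180985 0.08629039]
-0.21:32 -0.20:32 -0.19:32 -0.18:32 -0.17:30 -0.16:29 -0.15:30 -0.14:31 -0.13:27 -0.12:25 -0.11:31 -0.10:79 -0.09:30 -0.08:13 -0.07:13 -0.06:11 -0.05:12 -0.04:11 -0.03:13 -0.02:12 -0.01:10 0.00:12 0.01:11 0.02:12 0.03:65 0.04:64 0.05:65 0.06:65 0.07:64 0.08:65 0.09:65 0.10:66 0.11:65 0.12:65 0.13:11 0.14:12 0.15:12 0.16:11 0.17:11 0.18:9 0.19:10 0.20:12 
S gold 416 [[-0.0233, 0.0267], [0.0136, 0.0749], [0.0274, 0.1244]] [0.04137348 0.06729365]
S red 68 [[-0.0232, -0.1065], [0.0033, -0.1011], [0.0248, -0.0956]] [0.04952695 0.08309686]
-0.21:31 -0.20:31 -0.19:29 -0.18:30 -0.17:29 -0.16:29 -0.15:29 -0.14:31 -0.13:26 -0.12:25 -0.11:28 -0.10:78 -0.09:25 -0.08:11 -0.07:11 -0.06:11 -0.05:11 -0.04:11 -0.03:10 -0.02:12 -0.01:11 0.00:11 0.01:12 0.02:11 0.03:64 0.04:65 0.05:64 0.06:64 0.07:65 0.08:65 0.09:65 0.10:65 0.11:65 0.12:65 0.13:60 0.14:10 0.15:11 0.16:11 0.17:11 0.18:11 0.19:10 0.20:11
```

Gauge pose: origin near (0.566, -0.103) with yaw about -10.7°. The push face is at gauge y≈-0.106 and the roll spans y≈0.026 to 0.126. I'll move above the barrel with the fingers closed.

Call:
play_rows([
  {"dx": 0.945,"dy": 0.635,"wz": -0.36,"fingers": 255},
  {"dx": 1.89,"dy": 1.27,"wz": -0.72,"fingers": 255},
  {"dx": 2.835,"dy": 1.905,"wz": -1.08,"fingers": 255},
  {"dx": 3.78,"dy": 2.54,"wz": -1.44,"fingers": 255},
  {"dx": 4.725,"dy": 3.175,"wz": -1.8,"fingers": 255},
  {"dx": 5.67,"dy": 3.81,"wz": -2.16,"fingers": 255},
  {"dx": 6.615,"dy": 4.445,"wz": -2.52,"fingers": 255},
  {"dx": 7.56,"dy": 5.08,"wz": -2.88,"fingers": 255},
  {"dx": 8.505,"dy": 5.715,"wz": -3.24,"fingers": 255},
  {"dx": 9.45,"dy": 6.35,"wz": -3.575,"fingers": 255},
])

```text
$.motion[0]: bad value
```

Call:
play_rows([
  {"dz": -1.0,"fingers": 255},
  {"dz": -1.7,"fingers": 255},
  {"dz": -2.4,"fingers": 255},
  {"dz": -2.5,"fingers": 255},
  {"dz": -2.5,"fingers": 255},
])

```text
$.motion[0]: bad value
```

```bash
cat > look.py <<'E'
import sys
from h import *
from workcell import bot
tag=sys.argv[1]
s=bot.observe();print(s["time"],s["tcp_pos"],s["tool_rot"],s["contact_force"],s["finger_gap"])
th=np.radians(-10.7);M=np.array([[np.cos(th),-np.sin(th)],[np.sin(th),np.cos(th)]]);o=np.array([.566,-.103])
print("gauge xy",(s["tcp_pos"][:2]-o)@M)
ims=[]
for n in sys.argv[2:]:
    f=bot.grab_frame(n);np.savez(f"pics/{n}{tag}.npz",**f)
    if n=="scene": im=f["color"][190:310,210:370];k=5
    elif n=="top": im=f["color"][155:240,280:440];k=5
    else: im=f["color"];k=1
    cv2.imwrite(f"pics/{n}{tag}.png",cv2.resize(im[:,:,::-1],None,fx=k,fy=k,interpolation=cv2.INTER_CUBIC))
    C=cloud(f);hsv=cv2.cvtColor(f["color"],cv2.COLOR_RGB2HSV);g=(C[...,:2]-o)@M
    inb=(abs(g[...,0])<.04)&(g[...,1]>-.215)&(g[...,1]<.21)&(C[...,2]<.1)
    for k,m in(("gold",inb&(hsv[...,0]>10)&(hsv[...,0]<28)&(hsv[...,1]>120)&(C[...,2]>.03)),("red",inb&((hsv[...,0]<8)|(hsv[...,0]>172))&(hsv[...,1]>120)&(C[...,2]>.02))):
        if m.sum()>5: print(n,k,m.sum(),np.percentile(g[m],[1,50,99],axis=0).round(4).tolist(),np.percentile(C[m][:,2],[1,99]))
E
python3 look.py 1 scene top
```

```text
0.1 [ 0.16102411 -0.499486    0.25280146] [-1.79985141e+02  6.38221933e-02 -7.21358267e+01] [ 1.24331133 -0.22033421 -0.7562205 ] 0.08536782713357302
gauge xy [-0.32432028 -0.46478272]
scene gold 405 [[-0.0214, 0.0278], [0.0158, 0.0767], [0.0277, 0.1253]] [0.0408817  0.06745312]
scene red 69 [[-0.0225, -0.1056], [0.0061, -0.0999], [0.0262, -0.0947]] [0.04249791 0.08225033]
top gold 335 [[-0.0265, 0.0299], [-0.0105, 0.0769], [0.0238, 0.1241]] [0.04696399 0.069746  ]
top red 59 [[-0.0247, -0.1062], [-0.0026, -0.0999], [0.0207, -0.0943]] [0.07332724 0.08580041]
```

Those rows were refused. I'll try giving all the keys.

Call:
play_rows([
  {"dx": 0.945,"dy": 0.635,"dz": 0,"wx": 0,"wy": 0,"wz": -0.36,"fingers": 255},
  {"dx": 1.89,"dy": 1.27,"dz": 0,"wx": 0,"wy": 0,"wz": -0.72,"fingers": 255},
])

```text
time: 0.4
tcp_pos: [0.2369, -0.4484, 0.253]
tool_rot: [-180.0, 0.0, -78.2]
contact_force: [1.1, -0.8, 0.6]
finger_gap: 0.0592
```

Call:
play_rows([
  {"dx": 0.945,"dy": 0.635,"dz": 0,"wx": 0,"wy": 0,"wz": -0.36,"fingers": 255},
  {"dx": 1.89,"dy": 1.27,"dz": 0,"wx": 0,"wy": 0,"wz": -0.72,"fingers": 255},
  {"dx": 2.835,"dy": 1.905,"dz": 0,"wx": 0,"wy": 0,"wz": -1.08,"fingers": 255},
  {"dx": 3.78,"dy": 2.54,"dz": 0,"wx": 0,"wy": 0,"wz": -1.44,"fingers": 255},
  {"dx": 4.725,"dy": 3.175,"dz": 0,"wx": 0,"wy": 0,"wz": -1.8,"fingers": 255},
  {"dx": 5.67,"dy": 3.81,"dz": 0,"wx": 0,"wy": 0,"wz": -2.16,"fingers": 255},
  {"dx": 6.615,"dy": 4.445,"dz": 0,"wx": 0,"wy": 0,"wz": -2.52,"fingers": 255},
  {"dx": 7.56,"dy": 5.08,"dz": 0,"wx": 0,"wy": 0,"wz": -2.855,"fingers": 255},
  {"dx": 7.56,"dy": 5.08,"dz": 0,"wx": 0,"wy": 0,"wz": -2.855,"fingers": 255},
])

```text
time: 1.3
tcp_pos: [0.542, -0.2423, 0.2525]
tool_rot: [-180.0, 0.1, -100.5]
contact_force: [-0.2, -0.9, -0.6]
finger_gap: 0.0003
```

Call:
play_rows([
  {"dx": 0,"dy": 0,"dz": -1.0,"wx": 0,"wy": 0,"wz": 0,"fingers": 255},
  {"dx": 0,"dy": 0,"dz": -2.0,"wx": 0,"wy": 0,"wz": 0,"fingers": 255},
  {"dx": 0,"dy": 0,"dz": -2.5,"wx": 0,"wy": 0,"wz": 0,"fingers": 255},
  {"dx": 0,"dy": 0,"dz": -2.5,"wx": 0,"wy": 0,"wz": 0,"fingers": 255},
])

```text
time: 1.7
tcp_pos: [0.5375, -0.2453, 0.1503]
tool_rot: [179.7, 0.1, -100.8]
contact_force: [0.4, -0.1, -0.4]
finger_gap: -0.0002
```

```bash
python3 look.py 2 scene wrist
```

```text
1.7 [ 0.53752293 -0.24526649  0.15033401] [ 1.79678683e+02  1.44127508e-01 -1.00751161e+02] [ 0.4262095  -0.10011565 -0.42058058] -0.00017795205026037173
gauge xy [-0.0015678  -0.14508011]
scene gold 419 [[-0.0208, 0.0277], [0.0159, 0.0765], [0.0278, 0.1252]] [0.04174511 0.067465  ]
scene red 80 [[-0.0231, -0.1057], [0.0097, -0.1], [0.0262, -0.0948]] [0.04185924 0.08282284]
wrist gold 6695 [[-0.0205, 0.0284], [0.0077, 0.0567], [0.0274, 0.0995]] [0.04110971 0.06794309]
wrist red 1787 [[-0.0218, -0.1051], [0.0044, -0.102], [0.0255, -0.094]] [0.03687604 0.08186141]
```

View pics/scene2.png

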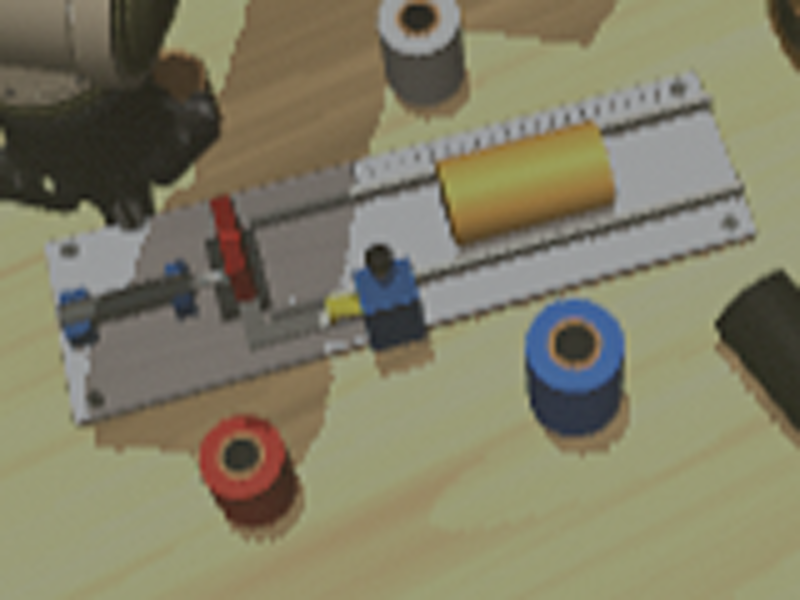

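View pics/wrist2.png

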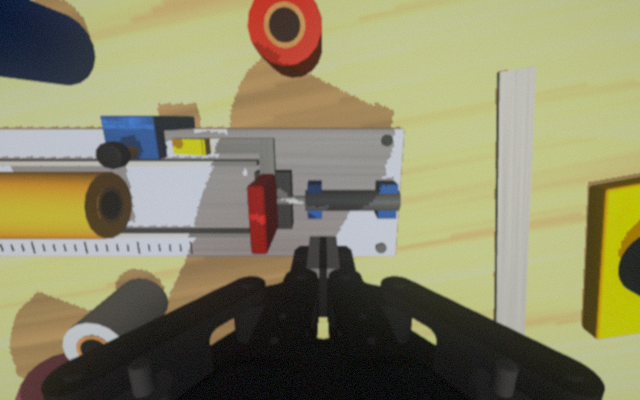

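The wrist view shows closed fingers at (322,240), with the plate at (262,215) ahead of them and aligned. Next I descend to tips at 55 mm.

Call:
play_rows([
  {"dx": 0.05,"dy": 0,"dz": -0.9,"wx": 0,"wy": 0,"wz": 0,"fingers": 255},
  {"dx": 0.07,"dy": 0,"dz": -1.6,"wx": 0,"wy": 0,"wz": 0,"fingers": 255},
  {"dx": 0.07,"dy": 0,"dz": -1.83,"wx": 0,"wy": 0,"wz": 0,"fingers": 255},
  {"dx": 0.07,"dy": 0,"dz": -1.83,"wx": 0,"wy": 0,"wz": 0,"fingers": 255},
])

```text
time: 2.2
tcp_pos: [0.5419, -0.246, 0.0806]
tool_rot: [-180.0, -0.0, -100.7]
contact_force: [0.4, 0.1, -0.1]
finger_gap: 0.0
```

Call:
play_rows([
  {"dx": 0.047,"dy": 0.25,"dz": 0,"wx": 0,"wy": 0,"wz": 0,"fingers": 255},
  {"dx": 0.093,"dy": 0.49,"dz": 0,"wx": 0,"wy": 0,"wz": 0,"fingers": 255},
  {"dx": 0.14,"dy": 0.74,"dz": 0,"wx": 0,"wy": 0,"wz": 0,"fingers": 255},
  {"dx": 0.14,"dy": 0.74,"dz": 0,"wx": 0,"wy": 0,"wz": 0,"fingers": 255},
])

```text
time: 2.6
tcp_pos: [0.5483, -0.2155, 0.0816]
tool_rot: [-179.9, -0.1, -100.6]
contact_force: [-1.3, -5.0, 3.7]
finger_gap: -0.0003
```

```bash
python3 look.py 3 wrist
```

```text
2.6 [ 0.54826781 -0.21548519  0.08155591] [-1.79862417e+02 -1.10429996e-01 -1.00635724e+02] [-1.32307673 -4.95568651  3.67603899] -0.0002520772387995758
gauge xy [ 0.00346086 -0.11382167]
wrist gold 6825 [[-0.0223, 0.028], [0.0085, 0.0339], [0.0276, 0.0614]] [0.03299956 0.06772277]
wrist red 2034 [[0.0, -0.099], [0.0186, -0.0938], [0.0257, -0.0877]] [0.03847198 0.08179767]
```

View pics/wrist3.png

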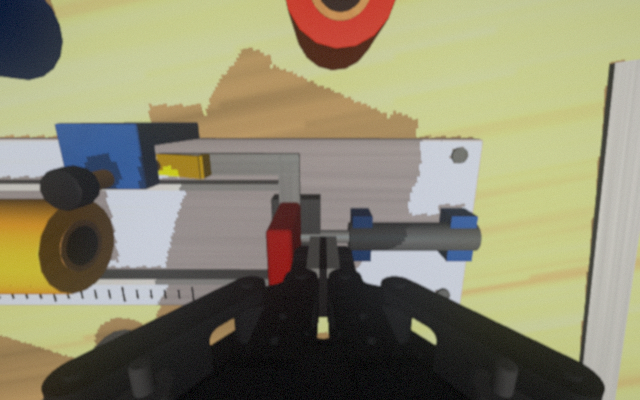

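Contact at about 5 N, and the stop has already moved about 6 mm. I'll push on.

Call:
play_rows([
  {"dx": 0.05,"dy": 0.25,"dz": 0,"wx": 0,"wy": 0,"wz": 0,"fingers": 255},
  {"dx": 0.1,"dy": 0.5,"dz": 0,"wx": 0,"wy": 0,"wz": 0,"fingers": 255},
  {"dx": 0.14,"dy": 0.75,"dz": 0,"wx": 0,"wy": 0,"wz": 0,"fingers": 255},
  {"dx": 0.19,"dy": 1.0,"dz": 0,"wx": 0,"wy": 0,"wz": 0,"fingers": 255},
  {"dx": 0.24,"dy": 1.25,"dz": 0,"wx": 0,"wy": 0,"wz": 0,"fingers": 255},
  {"dx": 0.27,"dy": 1.42,"dz": 0,"wx": 0,"wy": 0,"wz": 0,"fingers": 255},
  {"dx": 0.27,"dy": 1.42,"dz": 0,"wx": 0,"wy": 0,"wz": 0,"fingers": 255},
])

```text
time: 3.35
tcp_pos: [0.5588, -0.1603, 0.0813]
tool_rot: [-179.9, -0.2, -100.7]
contact_force: [-3.0, -9.6, 6.7]
finger_gap: -0.0
```

```bash
python3 look.py 4 wrist top scene
```

```text
3.35 [ 0.55875868 -0.16025127  0.0813308 ] [-1.79866469e+02 -1.50199322e-01 -1.00705924e+02] [-2.97141005 -9.58956118  6.74216822] -1.2486933484711271e-05
gauge xy [ 0.00351424 -0.0576003 ]
wrist gold 16403 [[-0.0197, 0.0286], [0.0104, 0.0637], [0.0278, 0.1126]] [0.03530096 0.0679384 ]
wrist red 2034 [[-0.0, -0.0429], [0.0188, -0.0376], [0.0257, -0.0316]] [0.03871735 0.08188219]
top gold 343 [[-0.027, 0.0292], [-0.011, 0.0764], [0.0237, 0.1242]] [0.0464991  0.06970281]
scene gold 419 [[-0.0214, 0.0277], [0.0157, 0.0758], [0.028, 0.1254]] [0.04101626 0.06697192]
scene red 48 [[0.0025, -0.0442], [0.0214, -0.039], [0.0265, -0.0336]] [0.03974241 0.0813278 ]
```

View pics/wrist4.png

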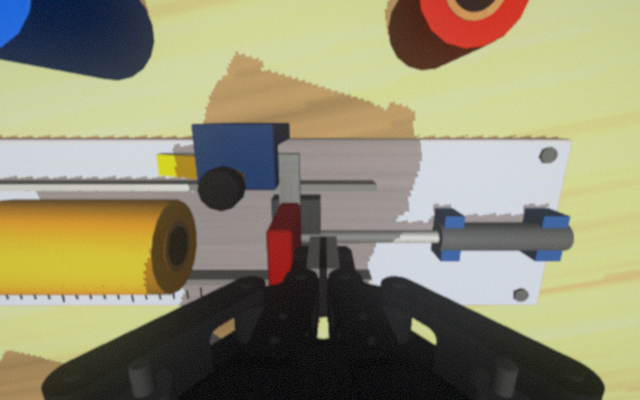

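View pics/scene4.png

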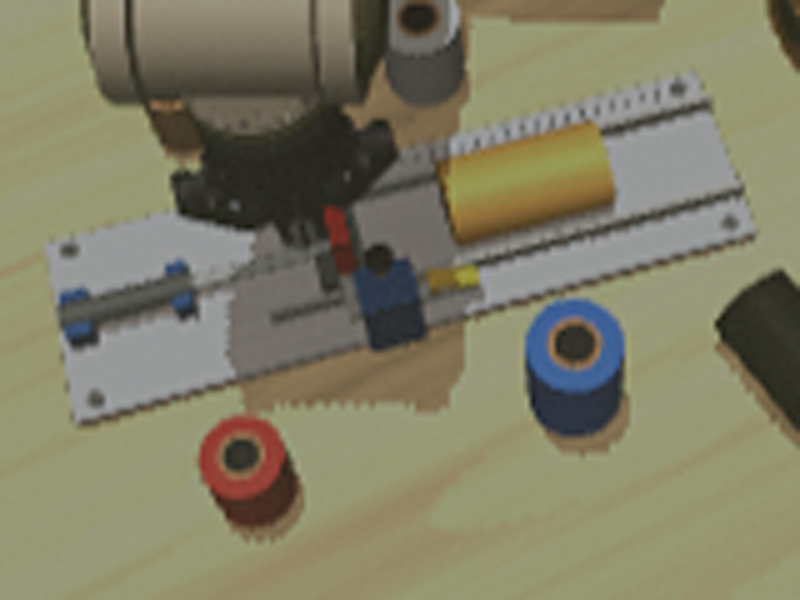

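Travel is about 62 mm. I'll push 5 mm more for margin, then retreat.

Call:
play_rows([
  {"dx": 0.012,"dy": 0.06,"dz": 0,"wx": 0,"wy": 0,"wz": 0,"fingers": 255},
  {"dx": 0.023,"dy": 0.12,"dz": 0,"wx": 0,"wy": 0,"wz": 0,"fingers": 255},
  {"dx": 0.023,"dy": 0.12,"dz": 0,"wx": 0,"wy": 0,"wz": 0,"fingers": 255},
  {"dx": 0.023,"dy": 0.12,"dz": 0,"wx": 0,"wy": 0,"wz": 0,"fingers": 255},
])

```text
time: 3.9
tcp_pos: [0.5596, -0.1562, 0.0814]
tool_rot: [-179.9, -0.2, -100.7]
contact_force: [-3.4, -9.6, 6.3]
finger_gap: -0.0001
```

```bash
python3 look.py 5 wrist
```

```text
3.9 [ 0.55955388 -0.15621127  0.08136409] [-1.79865967e+02 -1.63328058e-01 -1.00745857e+02] [-3.42968993 -9.6013738   6.25646276] -0.0001118674167950708
gauge xy [ 0.00354551 -0.0534829 ]
wrist gold 17090 [[-0.0196, 0.0286], [0.0104, 0.0658], [0.0278, 0.1161]] [0.0355528  0.06796708]
wrist red 2029 [[0.0001, -0.0388], [0.0188, -0.0335], [0.0257, -0.0275]] [0.03847824 0.08202736]
```

Travel is about 66 mm. Now I retreat.

Call:
play_rows([
  {"dx": -0.03,"dy": -0.15,"dz": 0,"wx": 0,"wy": 0,"wz": 0,"fingers": 255},
  {"dx": -0.06,"dy": -0.3,"dz": 0,"wx": 0,"wy": 0,"wz": 0,"fingers": 255},
  {"dx": -0.085,"dy": -0.45,"dz": 0,"wx": 0,"wy": 0,"wz": 0,"fingers": 255},
  {"dx": -0.115,"dy": -0.6,"dz": 0,"wx": 0,"wy": 0,"wz": 0,"fingers": 255},
  {"dx": -0.14,"dy": -0.75,"dz": 0,"wx": 0,"wy": 0,"wz": 0,"fingers": 255},
  {"dx": -0.17,"dy": -0.9,"dz": 0,"wx": 0,"wy": 0,"wz": 0,"fingers": 255},
  {"dx": -0.21,"dy": -1.1,"dz": 0,"wx": 0,"wy": 0,"wz": 0,"fingers": 255},
  {"dx": -0.21,"dy": -1.1,"dz": 0,"wx": 0,"wy": 0,"wz": 0,"fingers": 255},
])

```text
time: 4.75
tcp_pos: [0.5505, -0.1991, 0.0799]
tool_rot: [180.0, 0.0, -100.8]
contact_force: [-0.0, -0.9, 0.1]
finger_gap: 0.0001
```

```bash
python3 look.py 6 wrist scene
```

```text
4.75 [ 0.55050773 -0.19912918  0.07986555] [ 1.79975205e+02  1.67344667e-02 -1.00783071e+02] [-0.00220744 -0.9077868   0.10676645] 0.00010415259008135878
gauge xy [ 0.00262508 -0.09733416]
wrist gold 9517 [[-0.0216, 0.0282], [0.0095, 0.042], [0.0278, 0.0746]] [0.03499793 0.067853  ]
wrist red 3038 [[-0.018, -0.0655], [0.0147, -0.0637], [0.0257, -0.0544]] [0.03299103 0.08158446]
scene gold 416 [[-0.0215, 0.0277], [0.0159, 0.0758], [0.0277, 0.1254]] [0.04100758 0.06816857]
scene red 53 [[-0.0003, -0.0662], [0.0206, -0.0603], [0.0268, -0.0552]] [0.04362302 0.08179199]
```

View pics/wrist6.png

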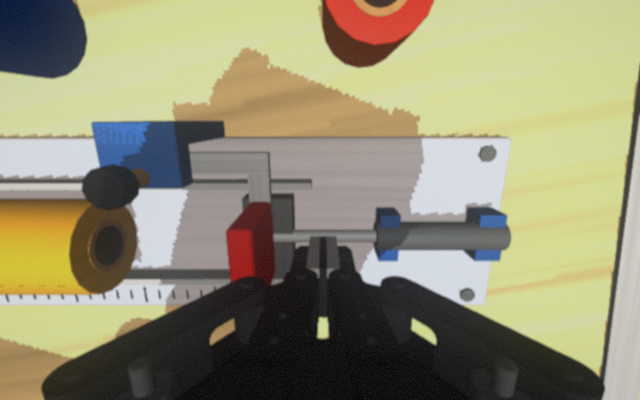

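The stop is latched at about 40 mm and the fingers are clear. I'll lift over and move behind the roll's far end.

Call:
play_rows([
  {"dx": 0,"dy": 0,"dz": 1.0,"wx": 0,"wy": 0,"wz": 0,"fingers": 255},
  {"dx": 0,"dy": 0,"dz": 2.0,"wx": 0,"wy": 0,"wz": 0,"fingers": 255},
  {"dx": 0,"dy": 0,"dz": 2.8,"wx": 0,"wy": 0,"wz": 0,"fingers": 255},
  {"dx": 0.19,"dy": 1.0,"dz": 2.8,"wx": 0,"wy": 0,"wz": 0,"fingers": 255},
  {"dx": 0.39,"dy": 2.1,"dz": 2.8,"wx": 0,"wy": 0,"wz": 0,"fingers": 255},
  {"dx": 0.6,"dy": 3.2,"dz": 2.8,"wx": 0,"wy": 0,"wz": 0,"fingers": 255},
  {"dx": 0.8,"dy": 4.3,"dz": 2.8,"wx": 0,"wy": 0,"wz": 0,"fingers": 255},
  {"dx": 1.0,"dy": 5.4,"dz": 2.8,"wx": 0,"wy": 0,"wz": 0,"fingers": 255},
  {"dx": 1.23,"dy": 6.58,"dz": 2.8,"wx": 0,"wy": 0,"wz": 0,"fingers": 255},
  {"dx": 1.23,"dy": 6.58,"dz": 2.8,"wx": 0,"wy": 0,"wz": 0,"fingers": 255},
])

```text
time: 5.85
tcp_pos: [0.5999, 0.0703, 0.1919]
tool_rot: [180.0, 0.1, -100.4]
contact_force: [0.1, -0.3, 0.0]
finger_gap: 0.0003
```

```bash
python3 look.py 7 wrist scene
```

```text
5.85 [0.59987593 0.07027775 0.1919169 ] [ 1.79981554e+02  7.77624085e-02 -1.00385884e+02] [ 0.05144119 -0.27859395  0.03278057] 0.0002751858159889355
gauge xy [0.00111503 0.17655456]
wrist gold 5035 [[-0.0205, 0.0311], [0.012, 0.0801], [0.0273, 0.1291]] [0.04330972 0.068243  ]
wrist red 2333 [[-0.0212, -0.0637], [0.0055, -0.0538], [0.0253, -0.052]] [0.03468214 0.08206761]
scene gold 429 [[-0.0208, 0.0276], [0.0155, 0.078], [0.0278, 0.126]] [0.04059218 0.0684959 ]
scene red 67 [[-0.0224, -0.0664], [0.0048, -0.0602], [0.026, -0.0552]] [0.0447505  0.08285894]
```

View pics/wrist7.png

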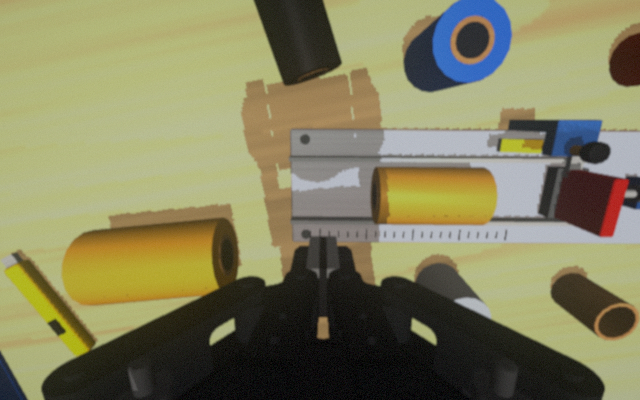

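View pics/scene7.png

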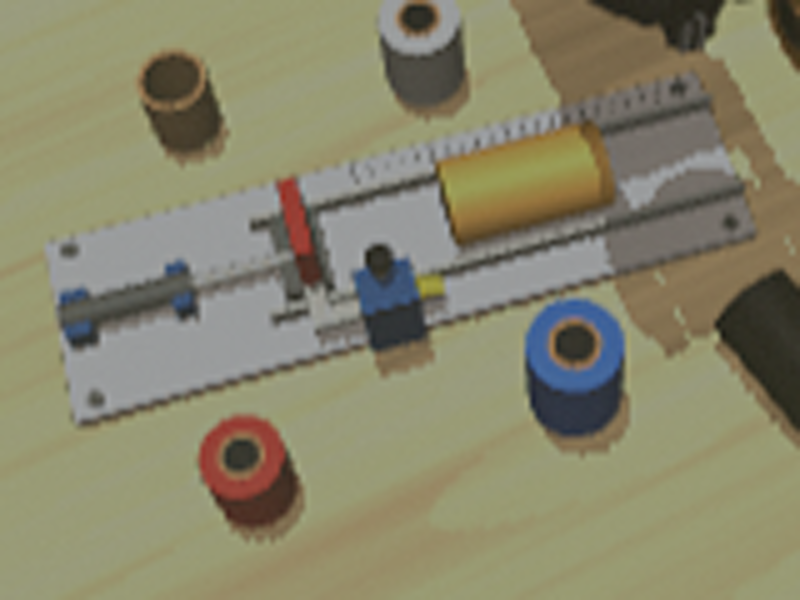

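Run:
```python
from h import *
f=load("top0");C=cloud(f)
th=np.radians(-10.7);M=np.array([[np.cos(th),-np.sin(th)],[np.sin(th),np.cos(th)]]);o=np.array([.566,-.103])
g=(C[...,:2]-o)@M
hsv=cv2.cvtColor(f["color"],cv2.COLOR_RGB2HSV)
m=(g[...,1]>.2)&(g[...,1]<.45)&(abs(g[...,0])<.12)&(C[...,2]>.03)&(C[...,2]<.15)
print(np.percentile(g[m],[1,99],axis=0),np.percentile(C[m][:,2],99))
```

```text
[[-0.11161955  0.20528836]
 [ 0.1116928   0.40759511]] 0.0796975000547128
```

The large gold roll starts at about gauge y 0.26 and is 80 mm tall. The gripper stays clear of it at y 0.17, so I descend.

Call:
play_rows([
  {"dx": 0,"dy": 0,"dz": -1.0,"wx": 0,"wy": 0,"wz": 0,"fingers": 255},
  {"dx": 0,"dy": 0,"dz": -2.0,"wx": 0,"wy": 0,"wz": 0,"fingers": 255},
  {"dx": 0,"dy": 0,"dz": -2.9,"wx": 0,"wy": 0,"wz": 0,"fingers": 255},
  {"dx": 0,"dy": 0,"dz": -3.3,"wx": 0,"wy": 0,"wz": 0,"fingers": 255},
  {"dx": 0,"dy": 0,"dz": -3.3,"wx": 0,"wy": 0,"wz": 0,"fingers": 255},
])

```text
time: 6.45
tcp_pos: [0.5986, 0.0634, 0.0577]
tool_rot: [179.7, -0.0, -100.8]
contact_force: [-0.7, -0.0, -0.3]
finger_gap: -0.0003
```

```bash
python3 look.py 8 wrist
```

```text
6.45 [0.59857488 0.0634228  0.05771298] [ 1.79718654e+02 -3.45771344e-02 -1.00839604e+02] [-0.65052824 -0.02968658 -0.2744842 ] -0.000254031187449193
gauge xy [0.00110933 0.16957724]
wrist gold 21311 [[-0.016, 0.0338], [0.0148, 0.082], [0.0278, 0.1354]] [0.03731851 0.09524914]
wrist red 15 [[-0.0069, 0.1306], [-0.0047, 0.1408], [0.0144, 0.1922]] [0.04546725 0.09852011]
```

View pics/wrist8.png

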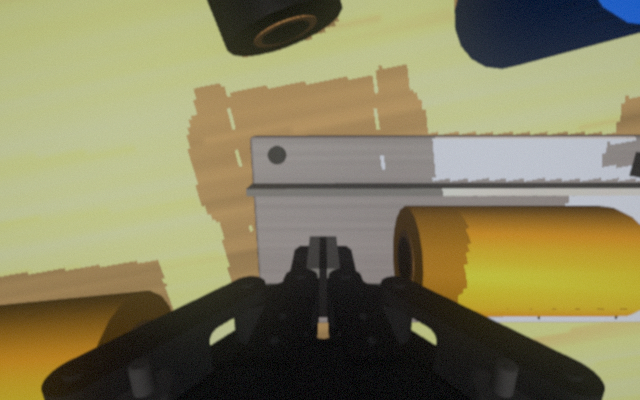

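The fingers are behind the roll's far end, on the centre line. I'll push about 70 mm in two calls, then creep.

Call:
play_rows([
  {"dx": -0.07,"dy": -0.38,"dz": 0,"wx": 0,"wy": 0,"wz": 0,"fingers": 255},
  {"dx": -0.12,"dy": -0.62,"dz": 0,"wx": 0,"wy": 0,"wz": 0,"fingers": 255},
  {"dx": -0.15,"dy": -0.8,"dz": 0,"wx": 0,"wy": 0,"wz": 0,"fingers": 255},
  {"dx": -0.19,"dy": -1.0,"dz": 0,"wx": 0,"wy": 0,"wz": 0,"fingers": 255},
  {"dx": -0.23,"dy": -1.2,"dz": 0,"wx": 0,"wy": 0,"wz": 0,"fingers": 255},
  {"dx": -0.23,"dy": -1.2,"dz": 0,"wx": 0,"wy": 0,"wz": 0,"fingers": 255},
])

```text
time: 7.1
tcp_pos: [0.5906, 0.0155, 0.0602]
tool_rot: [180.0, -0.0, -100.8]
contact_force: [-0.7, 0.2, -0.5]
finger_gap: 0.0
```

```bash
python3 look.py 9 wrist scene
```

```text
7.1 [0.59056668 0.01550571 0.06015325] [ 1.79994659e+02 -3.46551924e-02 -1.00783619e+02] [-0.74067611  0.23468045 -0.49947532] 1.9876788657538354e-05
gauge xy [0.00213698 0.12100644]
wrist gold 19825 [[-0.0158, 0.0097], [0.0154, 0.0579], [0.0272, 0.108]] [0.039036   0.09734927]
wrist red 258 [[-0.0227, -0.0548], [-0.014, -0.0532], [0.0158, 0.1184]] [0.02868914 0.09684719]
scene gold 421 [[-0.0211, 0.007], [0.0153, 0.0561], [0.0275, 0.1043]] [0.04132323 0.08257615]
scene red 65 [[-0.0226, -0.0663], [0.0047, -0.0608], [0.0254, -0.0552]] [0.05318572 0.08288871]
```

View pics/wrist9.png

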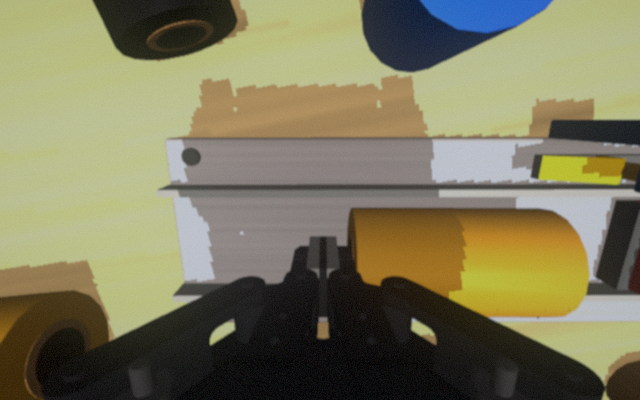

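The roll has moved about 21 mm and its near end is at y 0.007. About 61 mm remain to the stop face.

Call:
play_rows([
  {"dx": -0.04,"dy": -0.2,"dz": 0,"wx": 0,"wy": 0,"wz": 0,"fingers": 255},
  {"dx": -0.08,"dy": -0.4,"dz": 0,"wx": 0,"wy": 0,"wz": 0,"fingers": 255},
  {"dx": -0.11,"dy": -0.6,"dz": 0,"wx": 0,"wy": 0,"wz": 0,"fingers": 255},
  {"dx": -0.15,"dy": -0.8,"dz": 0,"wx": 0,"wy": 0,"wz": 0,"fingers": 255},
  {"dx": -0.19,"dy": -1.0,"dz": 0,"wx": 0,"wy": 0,"wz": 0,"fingers": 255},
  {"dx": -0.22,"dy": -1.15,"dz": 0,"wx": 0,"wy": 0,"wz": 0,"fingers": 255},
  {"dx": -0.24,"dy": -1.25,"dz": 0,"wx": 0,"wy": 0,"wz": 0,"fingers": 255},
  {"dx": -0.256,"dy": -1.35,"dz": 0,"wx": 0,"wy": 0,"wz": 0,"fingers": 255},
  {"dx": -0.256,"dy": -1.35,"dz": 0,"wx": 0,"wy": 0,"wz": 0,"fingers": 255},
])

```text
time: 8.1
tcp_pos: [0.5805, -0.0379, 0.0601]
tool_rot: [-180.0, -0.0, -100.8]
contact_force: [0.1, -0.7, 0.5]
finger_gap: 0.0001
```

```bash
python3 look.py 10 wrist scene
```

```text
8.1 [ 0.58050107 -0.0378657   0.06014506] [-1.79993008e+02 -2.12330067e-02 -1.00753381e+02] [ 0.1026735  -0.7409693   0.54642081] 0.00012034489557153552
gauge xy [0.00215568 0.06669417]
wrist gold 21025 [[-0.0182, -0.0538], [0.015, -0.0003], [0.0273, 0.0538]] [0.03839668 0.096905  ]
wrist red 4112 [[-0.0221, -0.0605], [0.0102, -0.0536], [0.0257, -0.0518]] [0.03827607 0.08157833]
scene gold 386 [[-0.0219, -0.0457], [0.0154, 0.0054], [0.0273, 0.0501]] [0.04119643 0.08766284]
scene red 68 [[-0.0231, -0.0663], [0.0054, -0.0608], [0.0265, -0.0552]] [0.0516385  0.08145732]
```

View pics/wrist10.png

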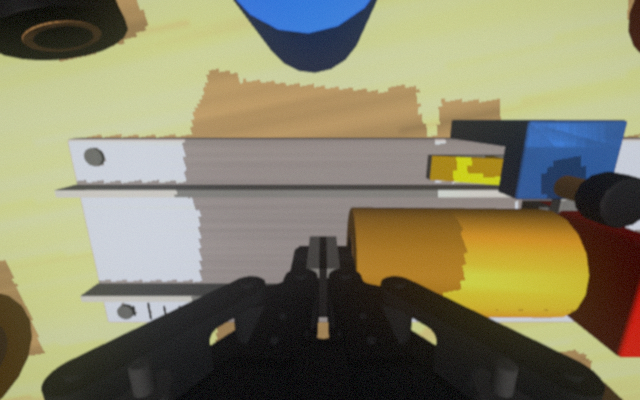

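View pics/scene10.png

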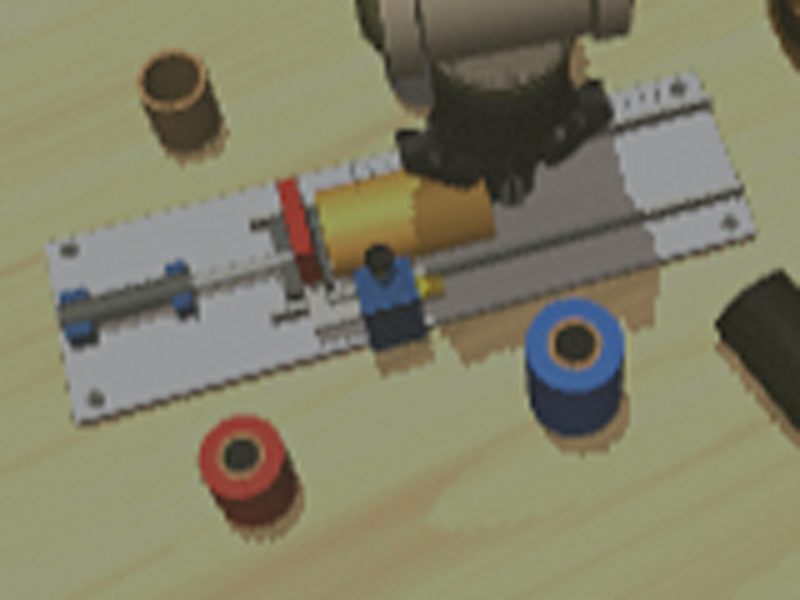

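About 7 mm of gap is left. I'll creep, watching the force.

Call:
play_rows([
  {"dx": -0.01,"dy": -0.05,"dz": 0,"wx": 0,"wy": 0,"wz": 0,"fingers": 255},
  {"dx": -0.02,"dy": -0.1,"dz": 0,"wx": 0,"wy": 0,"wz": 0,"fingers": 255},
  {"dx": -0.03,"dy": -0.15,"dz": 0,"wx": 0,"wy": 0,"wz": 0,"fingers": 255},
  {"dx": -0.03,"dy": -0.15,"dz": 0,"wx": 0,"wy": 0,"wz": 0,"fingers": 255},
])

```text
time: 8.6
tcp_pos: [0.5794, -0.0435, 0.0602]
tool_rot: [-180.0, -0.0, -100.7]
contact_force: [-0.0, 1.1, -0.3]
finger_gap: -0.0001
```

Call:
play_rows([
  {"dx": -0.005,"dy": -0.025,"dz": 0,"wx": 0,"wy": 0,"wz": 0,"fingers": 255},
  {"dx": -0.01,"dy": -0.04,"dz": 0,"wx": 0,"wy": 0,"wz": 0,"fingers": 255},
  {"dx": -0.01,"dy": -0.04,"dz": 0,"wx": 0,"wy": 0,"wz": 0,"fingers": 255},
])

```text
time: 8.9
tcp_pos: [0.579, -0.0449, 0.0602]
tool_rot: [-180.0, -0.0, -100.7]
contact_force: [-0.2, 3.2, 1.1]
finger_gap: 0.0002
```

```bash
python3 look.py 11 wrist scene
```

```text
8.9 [ 0.57895011 -0.04491114  0.06015386] [-1.79993909e+02 -1.23558186e-03 -1.00732536e+02] [-0.20454801  3.24577216  1.14776175] 0.00024058917629189057
gauge xy [0.00193978 0.05948326]
wrist gold 20937 [[-0.0187, -0.0537], [0.015, -0.0069], [0.0272, 0.0469]] [0.03837137 0.0972684 ]
wrist red 4684 [[-0.022, -0.0633], [0.0081, -0.0544], [0.0257, -0.052]] [0.05753747 0.08182266]
scene gold 393 [[-0.021, -0.0548], [0.0151, -0.002], [0.027, 0.0437]] [0.04185398 0.08685554]
scene red 65 [[-0.0229, -0.0663], [0.0055, -0.0609], [0.0252, -0.0559]] [0.04248667 0.08179723]
```

View pics/scene11.png

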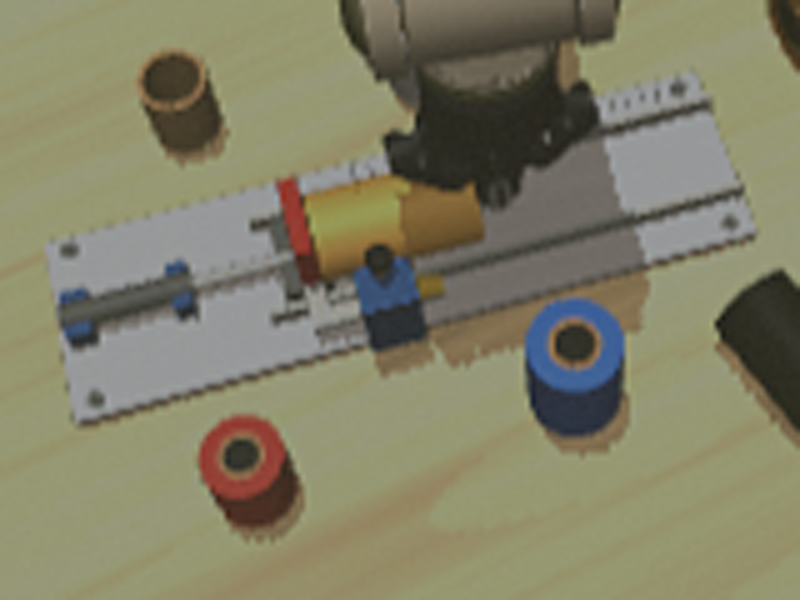

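Nearly touching. I'll push 2–3 mm more to see the force rise at the rigid stop.

Call:
play_rows([
  {"dx": -0.005,"dy": -0.025,"dz": 0,"wx": 0,"wy": 0,"wz": 0,"fingers": 255},
  {"dx": -0.01,"dy": -0.05,"dz": 0,"wx": 0,"wy": 0,"wz": 0,"fingers": 255},
  {"dx": -0.01,"dy": -0.05,"dz": 0,"wx": 0,"wy": 0,"wz": 0,"fingers": 255},
])

```text
time: 9.3
tcp_pos: [0.5785, -0.0456, 0.0601]
tool_rot: [180.0, 0.1, -100.7]
contact_force: [1.2, 10.1, 2.3]
finger_gap: 0.0003
```

The force rose to 10 N with almost no motion, so the roll is against the stop. I'll back off and lift.

Call:
play_rows([
  {"dx": 0.02,"dy": 0.1,"dz": 0,"wx": 0,"wy": 0,"wz": 0,"fingers": 255},
  {"dx": 0.07,"dy": 0.35,"dz": 0,"wx": 0,"wy": 0,"wz": 0,"fingers": 255},
  {"dx": 0.15,"dy": 0.8,"dz": 0,"wx": 0,"wy": 0,"wz": 0,"fingers": 255},
  {"dx": 0.15,"dy": 0.8,"dz": 0,"wx": 0,"wy": 0,"wz": 0,"fingers": 255},
  {"dx": 0.15,"dy": 0.8,"dz": 1.0,"wx": 0,"wy": 0,"wz": 0,"fingers": 255},
  {"dx": 0.15,"dy": 0.8,"dz": 2.0,"wx": 0,"wy": 0,"wz": 0,"fingers": 255},
  {"dx": 0.15,"dy": 0.8,"dz": 3.0,"wx": 0,"wy": 0,"wz": 0,"fingers": 255},
  {"dx": 0.15,"dy": 0.8,"dz": 3.0,"wx": 0,"wy": 0,"wz": 0,"fingers": 255},
  {"dx": 0.15,"dy": 0.8,"dz": 3.0,"wx": 0,"wy": 0,"wz": 0,"fingers": 255},
])

```text
time: 10.2
tcp_pos: [0.5846, -0.0152, 0.1804]
tool_rot: [-179.9, -0.0, -100.7]
contact_force: [0.0, 0.2, -1.3]
finger_gap: 0.0003
```

```bash
python3 look.py 12 wrist scene
```

```text
10.2 [ 0.58455413 -0.01521577  0.1804154 ] [-1.79939063e+02 -2.24490230e-02 -1.00741310e+02] [ 0.02944231  0.166805   -1.26405002] 0.00026915218959219604
gauge xy [0.00193292 0.08970279]
wrist gold 5727 [[-0.0215, -0.0536], [0.0113, -0.0057], [0.0264, 0.0467]] [0.04223647 0.06912956]
wrist red 1072 [[-0.0219, -0.0642], [0.0053, -0.0573], [0.0255, -0.0529]] [0.05313075 0.08214654]
scene gold 396 [[-0.0221, -0.0547], [0.0142, -0.0017], [0.0269, 0.0438]] [0.03957783 0.06826658]
scene red 62 [[-0.0235, -0.0663], [0.0041, -0.0608], [0.0258, -0.0559]] [0.05331012 0.08272325]
```

View pics/scene12.png

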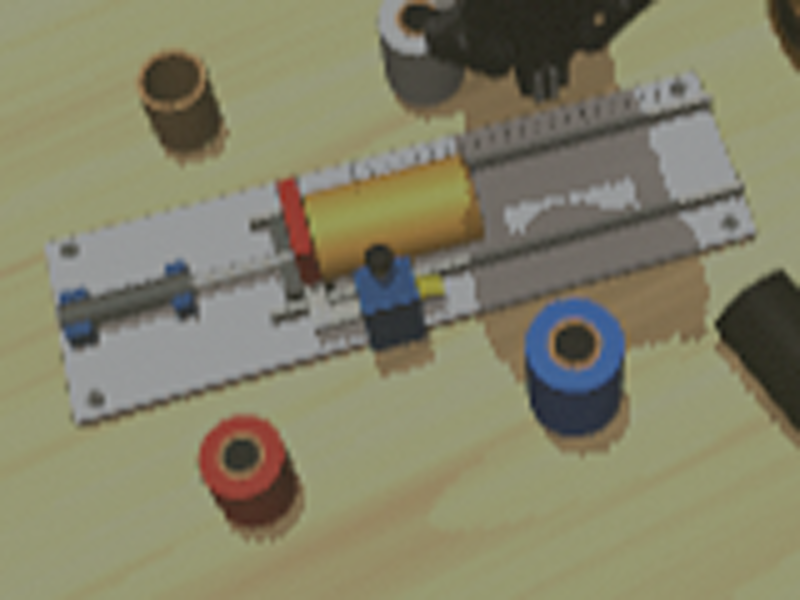

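View pics/wrist12.png

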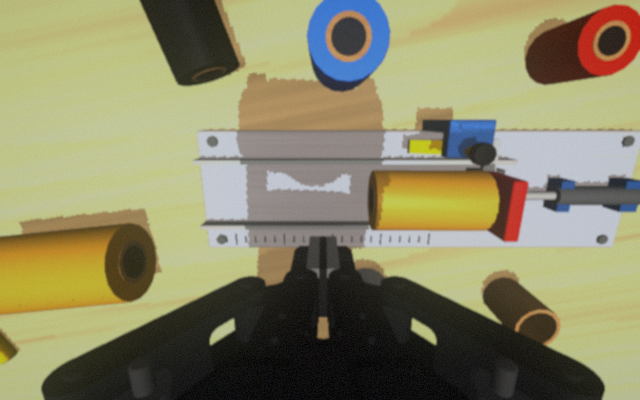

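The roll sits against the latched stop (wrist view, about (500,200)) and the gripper is clear. Time to hand in.

```bash
python3 -c "
from workcell import bot
print(bot.finish_job())"
```

```text
the job is handed in; nothing more can be done
None
```

I pushed the red stop to about 66 mm with closed fingertips, let it spring back, and it latched at about 40 mm. I then pushed the gold roll roughly 82 mm along its bed until its end met the stop, backed off, lifted clear and handed the job in at about 10 s.

- **Contact:** in the last push the force rose from about 3 N to 10 N with under 1 mm of motion.
- **Gap:** in the final images the roll's end is at gauge y ≈ -54 mm and the stop's face at ≈ -53 to -56 mm, so there is no gap within the roughly 2 mm measurement accuracy.
- **Roll and stop:** the roll is still seated between the rails, with its top at 67–69 mm as before. The stop's measured position did not change when the roll met it.
- **Other things:** the standing rolls and core tube near the gauge look unmoved in the images. I did not measure their positions, and I did not re-check the ruler, knife or green roll.
- **Refused or off:** the first two move calls were refused, so no motion resulted, because rows need every key. The two cameras disagreed by up to 0.7° and 4 mm on the gauge pose, so I used a value between them. No final check failed, and the hand-in gave no verdict.

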